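# Slide the skid-mounted carton home and start the strapper

### The job

Slide the tall carton into the steel bay until its base board sits flat against the bay's back stop: push it low, on the base board, because it tips over when pushed high up; do not lift it or touch its carry handle. Then press the button on the control box fully down and let it spring back. Leave the cones and the parts bin alone, and do not press the button before the carton is home.

Things in the scene. Friction and masses are not known exactly. Their poses are not given: they have to be found in the camera images.
- crate: Tall cardboard carton with two black straps, loose, 0.8 to 1.6 kg, fixed on a plywood base board 140 (x) x 150 (y) x 30 high. The carton, 75 (x) x 130 (y), stands on the board's middle, from 30 to 200 above the bench: the board sticks out 32 front and back. Origin: centre of the underside; x points away from the robot, z up. Slides at 4 to 12 N; tips if pushed near its top.
- crate_handle: Black carry handle fixed on top of the carton, a 12 thick bar along the carton's y, 90 long, its top 39 above the carton's top. Origin: on the carton's axis at its foot, 203 above the carton's origin. Not to be touched.
- bay: Steel bay fixed to the bench, open towards the robot, no floor. Origin: on the bench, middle of the front face of the back stop; x points into the bay, away from the robot. Back stop 20 thick, 240 long (y), 50 high. Side cheeks reach from the stop out to x = -60, 30 high, 12 thick, inner faces at y = -95 and +95. Fully home, the carton's origin is at bay x = -70.
- control_box: Grey box 90 x 90 x 60 high fixed to the bench beside the bay, either left or right of it, with the push button on its top. Origin: centre of its underside.
- start (a joint): Travel of the push button in m: 0 up, 0.006 fully down. It moves straight down; sprung, about 5 N when fully down.
- start_top (a point): Centre of the top face of the round push button, 36 in diameter, facing up.
- parts_bin: Bystander: loose open grey plastic bin 100 x 100 x 50 high, on the other side of the bay from the control box. Origin: centre of its underside.
- cone_a: Bystander: loose black thread cone standing upright, 60 in diameter at the foot, 110 high. Origin: centre of its underside.
- cone_b: Bystander: loose grey thread cone, same size, standing upright. Origin: centre of its underside.
There are look-alikes about, which are no part of the job. Leave any yellow look-alike of the control_box alone.

How it is judged:
By the outcome, as a careful person would: the job done as asked, in the order asked, and still so for the second after the job is handed in, with the robot touching nothing.
It also fails if it takes over 58 s, if anything falls off the work surface, if the arm or the gripper's body presses on something with over 40 N, if the wrist force passes 120 N, or if a joint passes its speed limit or range.

### The arm

A 6-joint arm with a two-finger parallel gripper is mounted at the origin on the work surface. World frame = base frame: x ahead of the robot, y to its left, z up, the work surface at z = 0. Lengths are in m, angles in rad, forces in N, time in s.
With the tool pointing down it reaches from about 0.3 to 0.875 m from the base axis. Payload 6.4 kg.
Tool frame: the origin (TCP) lies on the front face of the gripper's body, between the roots of the fingers; the fingertips stand 73 mm ahead of it and the grasp point (between the pads) lies ctrl.pinch_z ahead of it (ctrl.pinch_z is the distance from the TCP to the grasp point, in m); z points along the fingers, x is the direction in which the jaws open and shut, and the axes are right-handed (so a half turn about z gives the same grasp; the last joint's range is limited). The gripper opens to 85 mm and grips with 20 to 120 N. Pads are 22 mm wide; open, the fingers measure 114 mm over their backs; the gripper's body (76 mm by 85 mm) begins 54 mm behind the grasp point. The pads swing forward as they close: fully open they stand 13 mm farther back than shut.
Start: joints at [0.923, 0.181, 1.607, -0, 1.354, -0.206], TCP at [0.246, 0.52, 0.304] pointing down, gripper open.
Joint ranges: [-2.99, 2.99], [-0.89, 2.07], [0.3, 2.58], [-1.14, 4.28], [0, 2.63], [-3.12, 3.12]. Speed limits (rad/s): [2.57, 2.57, 3.01, 3.14, 3.14, 3.14].

### API

Orientations are given as a unit quaternion [w, x, y, z].
In Python, from bench import ctrl gives the robot as it stands.
- The arm moves only by the tool move_arm, never from a script. Its argument "rows" is text: rows parted by semicolons, each of 7 numbers parted by spaces: the shift along the tool's x, y, z in cm, then the turn, a rotation vector about the tool's x, y, z in degrees, then the opening, from 0 (shut) to 1 (fully open). In form: x y z rx ry rz grip; .... A call has 1 to 20 rows; each row shifts and turns the commanded pose from where the row before left it, along the tool's axes as they then stand; what a row does not reach is not made up. A row lasts 1/10 s, in which the tool goes at most 50 mm and 8.59 degrees, less where a joint would pass 70% of its speed; a pose out of reach is approached as far as the arm can. A call with a gripper value outside its range is refused whole. The fingers move at their own pace and stop on an object; the grip force is fixed at half the most. Time passes only in rows, so rows that do not move let the fingers close. It gives the time, the measured TCP pose, the force and the opening at its end, in the units of the state.
- ctrl.get_obs(): the state, without advancing time (a new reading comes with each control period).
- ctrl.camera(name): name is "scene" or "side" or "wrist"; returns a dict with "color" (384x512x3 uint8, blue, green, red), "fx", "fy", "cx", "cy" (pixels), "rvec" (rotation vector, rad) and "tvec" (3), from world to camera coordinates, as OpenCV has them. Camera axes: x right, y down, z forward; pixel columns grow to the right and rows downward; lengths in m; the calibration is good to about 2 mm. A picture is of the moment at which its call begins. There is no depth.
- ctrl.hand_in(): hands the job in, once; it reports no verdict.
Trained networks look in the newest picture that a camera, given by its name, has taken for a name from the list of things; names that differ only in an ending like _2 or _b are one class to them, and where a whole thing is asked for, a point or a joint stands for the part that bears it (a point fixed in the world has none). Each returns a list of dicts, best first, with "confidence" (0 to 1); they miss things now and then, are a little off and sometimes report something else, mostly with a low value. They report only what shows in the picture. A call takes as long as a camera call. They do not tell look-alikes from the thing itself.
- ctrl.look_for(camera, query): "bbox" ([left, top, right, bottom] in pixels, round what is visible of it).
- ctrl.trace(camera, query): "region" (384x512 bool, what is visible of it) and "bbox" ([left, top, right, bottom] in pixels, round what is visible of it).
The state is a dict: "time_s": time; "q": joint angles; "dq": joint speeds; "joint_efforts": joint torques, N m; "eef_pos": TCP position; "eef_rot": TCP orientation; "wrist_force": force on the tool from outside, world axes, zero at the start; "torque": the same for the moment, N m; "opening": opening from 0.0 (shut) to 1.0 (fully open).
Only numpy, scipy, OpenCV 4.12 (cv2) and the standard library are available. Lean on these libraries where they do the work, as an engineer would, in place of code of your own. Each camera call takes 0.05 s, during which the arm holds its last target.

## Working session

There is one attempt and no reset: what is moved stays moved. The work goes in short steps, Python scripts to look and compute and a tool call to move; the robot and the scene stay as the last step left them, time stands still between calls to the robot, and variables do not carry over. Pictures are saved under pics/ and viewed, and the job is handed in when it is done.

Besides the shell and the picture viewer there is one more tool, called after "Emit:" as name(argument=value, ...), one argument or row to a line, values as JSON. move_arm: Moves the arm, as the interface text tells. Its arguments: {"type":"object","properties":{"rows":{"type":"string"}},"required":["rows"]}

```bash
ls; mkdir -p pics
cat > h.py <<'E'
import numpy as np, cv2
from bench import ctrl
def P(c):
    R,_=cv2.Rodrigues(np.array(c["rvec"],float)); t=np.array(c["tvec"],float).ravel()
    return R,t
def back(c,uv,z):
    R,t=P(c); d=R.T@np.array([(uv[0]-c["cx"])/c["fx"],(uv[1]-c["cy"])/c["fy"],1.]); o=-R.T@t
    return o+d*(z-o[2])/d[2]
def proj(c,p):
    R,t=P(c); q=R@np.array(p,float)+t
    return np.array([q[0]/q[2]*c["fx"]+c["cx"],q[1]/q[2]*c["fy"]+c["cy"]])
E
python3 - <<'E'
from h import *
o=ctrl.get_obs(); print(o["time_s"],o["eef_pos"],o["eef_rot"],ctrl.pinch_z)
for n in ["scene","side"]:
    c=ctrl.camera(n); cv2.imwrite(f"pics/{n}0.png",c["color"])
    R,t=P(c); print(n,c["fx"],-R.T@t,R[2])
    for k in ["crate","crate_handle","bay","control_box","start","parts_bin","cone_a"]:
        print(k,[(np.round(d["bbox"]).tolist(),round(d["confidence"],2)) for d in ctrl.look_for(n,k)])
E
```

```text
pics
0.0 [0.24556903 0.51944213 0.30297126] [ 3.03097796e-04  8.44865351e-01  5.34978245e-01 -8.50708196e-04] 0.0539
scene 363.35749093666107 [ 0.98995623 -0.25721949  0.97013773] [-0.43761892  0.28275475 -0.85354521]
crate [([225.0, 147.0, 293.0, 234.0], 0.78), ([264.0, 231.0, 352.0, 302.0], 0.62)]
crate_handle [([247.0, 150.0, 276.0, 173.0], 0.64)]
bay [([266.0, 233.0, 351.0, 301.0], 0.85)]
control_box [([323.0, 179.0, 383.0, 226.0], 0.93), ([293.0, 143.0, 341.0, 188.0], 0.66)]
start []
parts_bin [([126.0, 238.0, 183.0, 290.0], 0.72)]
cone_a [([113.0, 201.0, 142.0, 232.0], 0.68), ([301.0, 103.0, 318.0, 138.0], 0.56)]
side 475.01431553265826 [ 0.21360852 -0.92398711  1.240296  ] [ 0.25719606  0.61634497 -0.74429098]
crate [([205.0, 161.0, 257.0, 240.0], 0.69)]
crate_handle [([225.0, 158.0, 238.0, 188.0], 0.61)]
bay [([271.0, 167.0, 328.0, 226.0], 0.79)]
control_box [([184.0, 155.0, 221.0, 187.0], 0.89), ([230.0, 137.0, 270.0, 175.0], 0.8)]
start [([197.0, 155.0, 210.0, 162.0], 0.53)]
parts_bin [([258.0, 274.0, 305.0, 324.0], 0.57), ([226.0, 298.0, 242.0, 338.0], 0.46)]
cone_a [([152.0, 151.0, 169.0, 178.0], 0.72), ([223.0, 301.0, 241.0, 338.0], 0.63)]
```

Run:
```python
import cv2
a=cv2.imread("pics/scene0.png")[90:310,100:400]; cv2.imwrite("pics/s0z.png",cv2.resize(a,None,fx=2.6,fy=2.6,interpolation=cv2.INTER_CUBIC))
a=cv2.imread("pics/side0.png")[130:350,130:350]; cv2.imwrite("pics/d0z.png",cv2.resize(a,None,fx=2.7,fy=2.7,interpolation=cv2.INTER_CUBIC))
```

```text
(no output)
```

View pics/s0z.png

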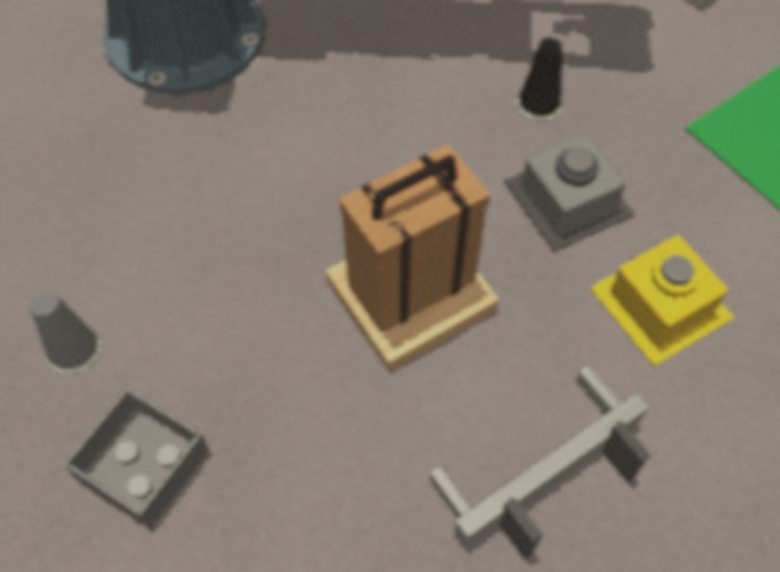

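View pics/d0z.png

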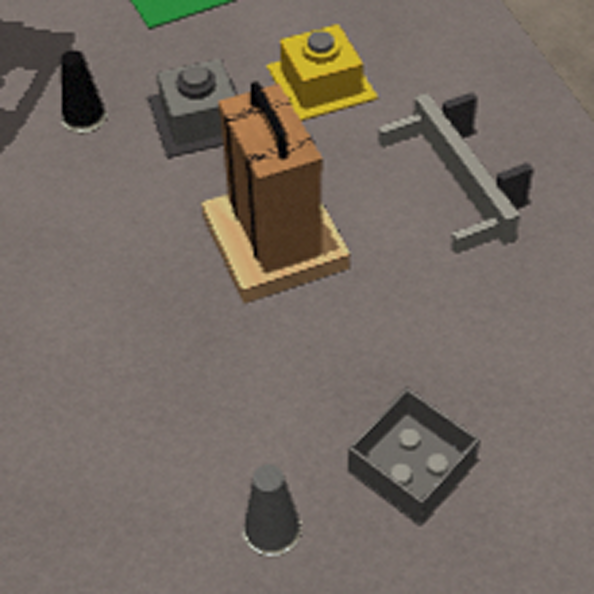

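The scene picture shows two candidates for the control box. The grey one is at about scene (317,165) and side (203,171), and the yellow one at scene (353,202) and side (250,156). The task says grey and tells me to leave yellow alone, so it's the grey one. I'll enlarge the crops to confirm this and to pick corners.

Run:
```python
import cv2
def crop(n,x,y,w,h,s,o):
    a=cv2.imread(f"pics/{n}0.png")[y:y+h,x:x+w]; a=cv2.resize(a,None,fx=s,fy=s,interpolation=cv2.INTER_CUBIC)
    for i in range(0,w,10):
        cv2.putText(a,str(x+i),(i*s,10),0,.33,(0,255,255),1); cv2.line(a,(i*s,12),(i*s,18),(0,255,255),1)
    for i in range(0,h,10):
        cv2.putText(a,str(y+i),(0,i*s+4),0,.33,(0,255,255),1)
    cv2.imwrite(f"pics/{o}.png",a)
crop("scene",220,140,125,100,6,"c1")
crop("scene",260,225,100,80,8,"c2")
crop("side",180,150,90,95,6,"c3")
crop("side",265,160,70,70,8,"c4")
```

```text
(no output)
```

View pics/c1.png

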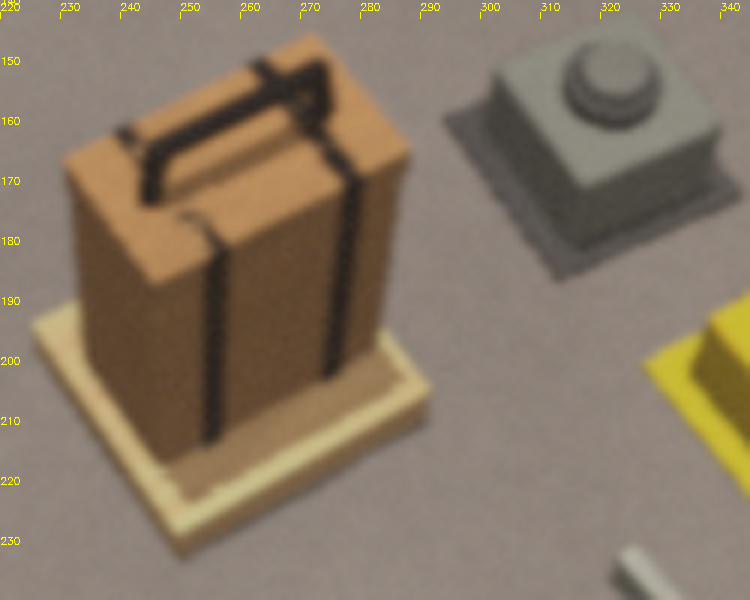

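View pics/c2.png

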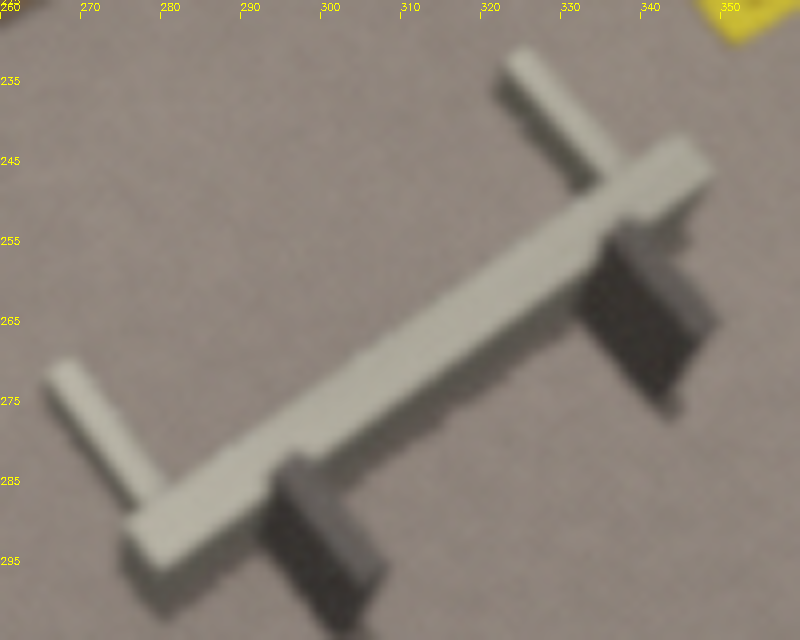

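View pics/c3.png

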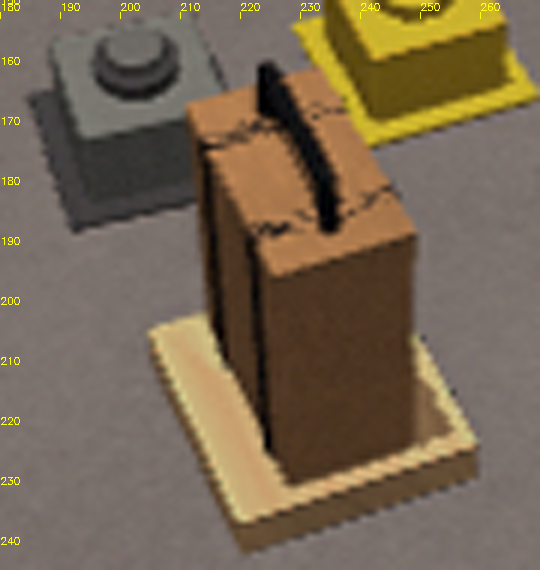

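View pics/c4.png

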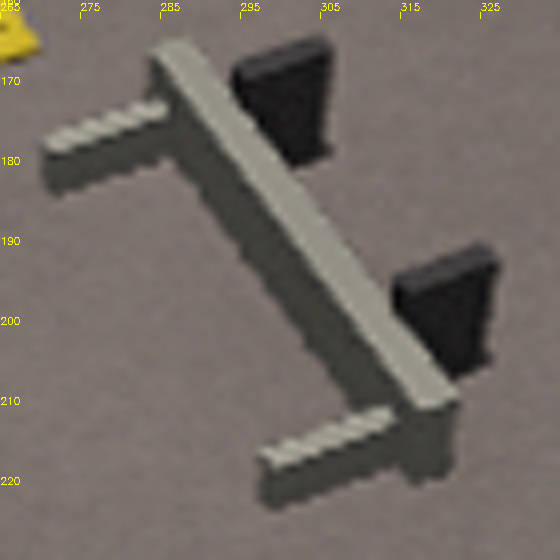

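```bash
cat > fit.py <<'E'
from h import *
from scipy.optimize import least_squares
def fit(obs,x0):
    # obs: list of (cam, uv, local mm)
    def pose(v,l):
        l=np.array(l)/1000; c,s=np.cos(v[2]),np.sin(v[2])
        return [v[0]+c*l[0]-s*l[1],v[1]+s*l[0]+c*l[1],l[2]]
    f=lambda v:np.concatenate([proj(c,pose(v,l))-uv for c,uv,l in obs])
    r=least_squares(f,x0,loss="soft_l1",x_scale=[.01,.01,.1]); return r.x,f(r.x).reshape(-1,2)
E
python3 - <<'E'
from fit import *
S=ctrl.camera("scene");D=ctrl.camera("side")
crate=[(S,(250,228),(70,-75,30)),(S,(226,195),(-70,-75,30)),(S,(291,205),(70,75,30)),(S,(250.5,233),(70,-75,0)),
(S,(231,166.5),(-37.5,-65,200)),(S,(246,187),(37.5,-65,200)),(S,(288,165),(37.5,65,200)),(S,(272,146),(-37.5,65,200)),
(D,(204.5,205),(-70,75,30)),(D,(220,237),(-70,-75,30)),(D,(258.5,225),(70,-75,30)),(D,(220,242),(-70,-75,0)),(D,(211,167.5),(-37.5,65,200)),(D,(225.5,195.5),(-37.5,-65,200)),(D,(249,189),(37.5,-65,200))]
bay=[(S,(276,290.5),(0,-120,50)),(S,(280,296),(20,-120,50)),(S,(345,241.5),(0,120,50)),(S,(348.8,246),(20,120,50)),(S,(266,271.5),(-60,-107,30)),(S,(322.5,232.5),(-60,95,30)),(S,(326,230.5),(-60,107,30)),
(D,(284,165.5),(0,120,50)),(D,(288,165),(20,120,50)),(D,(317,211),(0,-120,50)),(D,(322,210),(20,-120,50)),(D,(270,179),(-60,95,30)),(D,(298,219),(-60,-107,30))]
box=[(S,(317,171.5),(45,-45,60)),(S,(302,152),(-45,-45,60)),(S,(340,161.5),(45,45,60)),(D,(188,157),(-45,45,60)),(D,(192,172.5),(-45,-45,60))]
for n,o,x in [("crate",crate,[.45,.1,.1]),("bay",bay,[.7,0,.1]),("box",box,[.45,.3,.1])]:
    c=np.mean([back(cc,uv,l[2]/1000)[:2] for cc,uv,l in o],0)
    v,r=fit(o,[c[0],c[1],.1]); print(n,v,np.degrees(v[2]),"\n",np.round(r.T,1))
for z in (.06,.075,.085,.1): print(z,back(S,(322,153.5),z),back(D,(201.5,158),z))
for n in ["parts_bin","cone_a"]:
  for cn,c in(("scene",S),("side",D)):
    for d in ctrl.look_for(cn,n):
      b=d["bbox"]; print(n,cn,back(c,((b[0]+b[2])/2,b[3]-6),0))
print("yellow",back(S,(353,202),.03),back(D,(250,158),.03))
E
```

```text
crate [0.52891384 0.04983279 0.02297329] 1.3162727166975556 
 [[-0.1 -0.9  1.4 -0.6 -0.   0.3  0.5  0.4 -1.  -0.9  0.7 -0.4 -0.8 -0.3
  -0.5]
 [ 1.3 -1.  -0.1  0.8  0.7  0.8  0.3  0.2 -0.3  0.1 -1.5  0.7  0.4  0.6
  -0.2]]
bay [0.78248193 0.05774529 0.06097912] 3.49384633326176 
 [[-0.9 -0.2 -0.   1.1 -0.8  0.2 -0.1 -1.4 -0.5 -0.2 -0.   0.8  0.5]
 [-0.2  0.7 -0.5  0.6 -0.   0.1 -0.1  0.  -1.1  0.3 -0.7  0.  -0.5]]
box [ 0.51120999  0.29189132 -0.08659428] -4.961487017805902 
 [[-0.5 -0.3  1.2 -0.4  0.9]
 [ 0.4 -1.1 -0.1 -0.5  0.7]]
0.06 [0.50412471 0.30010947 0.06      ] [0.51440614 0.31398271 0.06      ]
0.075 [0.51213171 0.29092412 0.075     ] [0.5105834  0.29824975 0.075     ]
0.085 [0.51746971 0.28480055 0.085     ] [0.5080349  0.28776111 0.085     ]
0.1 [0.52547671 0.2756152  0.1       ] [0.50421216 0.27202815 0.1       ]
parts_bin scene [ 0.59629984 -0.3269302   0.        ]
parts_bin side [ 0.54337376 -0.34021206  0.        ]
parts_bin side [0.58462403 0.21953516 0.        ]
cone_a scene [ 3.71536619e-01  3.60827068e-01 -1.11022302e-16]
cone_a scene [ 0.40564678 -0.32836377  0.        ]
cone_a side [ 0.38924499 -0.33415764  0.        ]
cone_a side [0.36937885 0.35253021 0.        ]
yellow [0.68306986 0.28809853 0.03      ] [0.68888392 0.27800783 0.03      ]
```

Poses are consistent to about 1 px in both views:

| Thing | Position | Yaw |
|---|---|---|
| crate | (0.529, 0.050) | 1.3° |
| bay | (0.782, 0.058) | 3.5° |
| grey box | (0.511, 0.292) | – |
| button top | about (0.510, 0.290, 0.08) | – |

The c1 and c3 crops confirm the control box is the grey one, with the yellow one farther out at (0.685, 0.283). First I'll turn the tool and carry it high to behind the crate.

Emit:
move_arm(
  rows="0 0 0 0 0 -6.65 0.7; 0 0 0 0 0 -6.65 0.7; 0 0 0 0 0 -6.65 0.7; 0 0 0 0 0 -6.65 0.7; -4.7 1.2 0 0 0 0 0.7; -4.7 1.2 0 0 0 0 0.7; -4.7 1.2 0 0 0 0 0.7; -4.7 1.2 0 0 0 0 0.7; -4.7 1.2 0 0 0 0 0.7; -4.7 1.2 0 0 0 0 0.7; -4.7 1.2 0 0 0 0 0.7; -4.7 1.2 0 0 0 0 0.7; -4.7 1.2 0 0 0 0 0.7; -4.7 1.2 0 0 0 0 0.7; 0 0 0 0 0 0 0.7",
)

```text
time_s: 2.6
eef_pos: [0.3778, 0.0473, 0.3045]
eef_rot: [0.001, 0.702, 0.712, -0.0]
wrist_force: [-0.1, 0.7, 0.3]
opening: 0.7
```

Emit:
move_arm(
  rows="0 0 0 -5 0 0 0.7; 0 0 0 -5 0 0 0.7; 0 0 0 -5 0 0 0.7; 0 0 0 -5 0 0 0.7; 0 -1.2 3.2 0 0 0 0.7; 0 -1.2 3.2 0 0 0 0.7; 0 -1.2 3.2 0 0 0 0.7; 0 -1.2 3.2 0 0 0 0.7; 0 -1.2 3.2 0 0 0 0.7; 0 -1.2 3.2 0 0 0 0.7; 0 0 0 0 0 0 0.7",
)

```text
time_s: 3.7
eef_pos: [0.37, 0.0542, 0.0941]
eef_rot: [0.116, 0.689, 0.705, 0.121]
wrist_force: [-0.9, 1.0, -1.2]
opening: 0.701
```

Run:
```python
from h import *
for n,(x,y) in (("scene",(190,110)),("side",(150,130))):
    c=ctrl.camera(n); a=c["color"][y:y+140,x:x+130]; cv2.imwrite(f"pics/{n}1.png",cv2.resize(a,None,fx=4,fy=4,interpolation=cv2.INTER_CUBIC))
```

```text
(no output)
```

View pics/scene1.png

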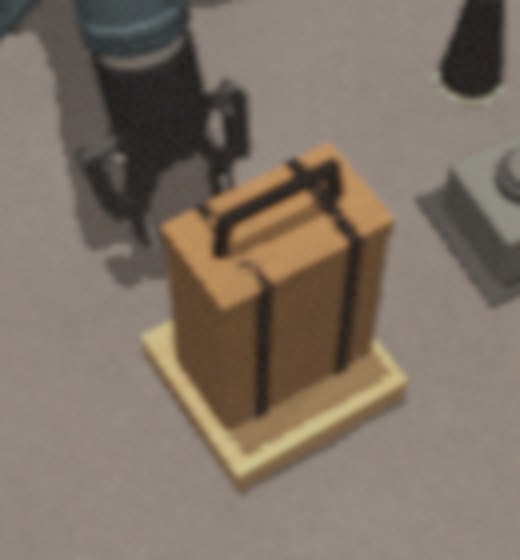

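View pics/side1.png

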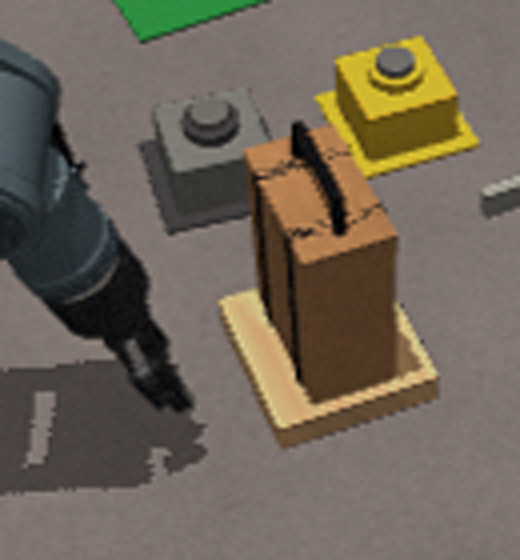

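The gripper stands behind the crate and clear of it, with the near fingertip at about side pixel (197,232). I'll check the fingertip height from that.

Run:
```python
from h import *
from scipy.spatial.transform import Rotation as Ro
c=ctrl.camera("side"); o=ctrl.get_obs(); w,x,y,z=o["eef_rot"]; R=Ro.from_quat([x,y,z,w]).as_matrix(); p=np.array(o["eef_pos"])
print(np.round(R,3),p)
for L in (.06,.066,.073):
  for ty in (.011,-.011):
    for tx in (-.03,-.045): q=p+R@[tx,ty,L]; print(L,ty,tx,np.round(q,3),np.round(proj(c,q),1))
a=c["color"][200:240,165:215]; cv2.imwrite("pics/tip.png",cv2.resize(a,None,fx=14,fy=14,interpolation=cv2.INTER_NEAREST))
```

```text
[[-0.023  0.939  0.343]
 [ 1.     0.022  0.008]
 [-0.     0.344 -0.939]] [0.3752534  0.0528229  0.10017336]
0.06 0.011 -0.03 [0.407 0.024 0.048] [197.8 227.1]
0.06 0.011 -0.045 [0.407 0.009 0.048] [199.3 230.5]
0.06 -0.011 -0.03 [0.386 0.023 0.04 ] [191.8 230.6]
0.06 -0.011 -0.045 [0.387 0.008 0.04 ] [193.3 234. ]
0.066 0.011 -0.03 [0.409 0.024 0.042] [198.5 228. ]
0.066 0.011 -0.045 [0.409 0.009 0.042] [200.1 231.4]
0.066 -0.011 -0.03 [0.388 0.023 0.034] [192.6 231.5]
0.066 -0.011 -0.045 [0.389 0.008 0.034] [194.1 234.9]
0.073 0.011 -0.03 [0.411 0.024 0.035] [199.4 229.1]
0.073 0.011 -0.045 [0.412 0.009 0.035] [200.9 232.5]
0.073 -0.011 -0.03 [0.391 0.023 0.028] [193.5 232.5]
0.073 -0.011 -0.045 [0.391 0.008 0.028] [195.  235.9]
```

View pics/tip.png

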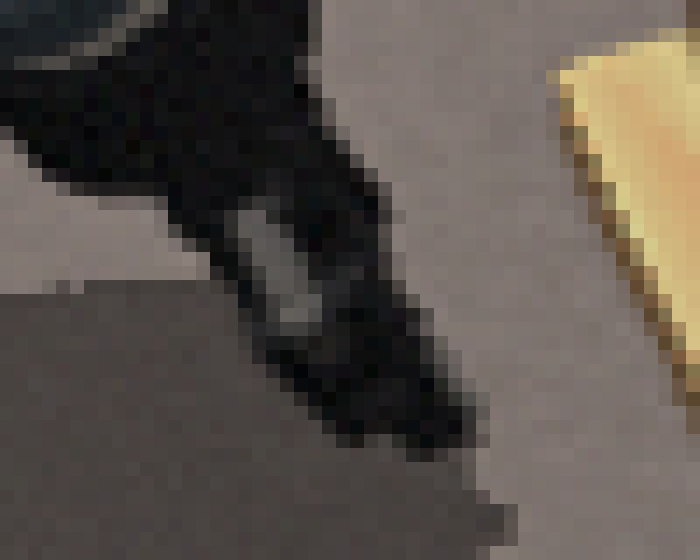

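Emit:
move_arm(
  rows="-0.2 -0.41 1.13 0 0 0 0.7; -0.2 -0.41 1.13 0 0 0 0.7; 0 0 0 0 0 0 0.7; 0 0.94 0.34 0 0 0 0.7; 0 0.94 0.34 0 0 0 0.7; 0 0.94 0.34 0 0 0 0.7; 0 0.94 0.34 0 0 0 0.7; 0 0 0 0 0 0 0.7; 0 0 0 0 0 0 0.7",
)

```text
time_s: 4.75
eef_pos: [0.4145, 0.0496, 0.0747]
eef_rot: [0.121, 0.688, 0.704, 0.124]
wrist_force: [-0.5, -0.1, -0.1]
opening: 0.699
```

Run:
```python
from h import *
c=ctrl.camera("side"); print(ctrl.get_obs()["eef_pos"])
a=c["color"][180:250,170:270]; cv2.imwrite("pics/tip2.png",cv2.resize(a,None,fx=7,fy=7,interpolation=cv2.INTER_NEAREST))
```

```text
[0.41401053 0.049672   0.07453411]
```

View pics/tip2.png

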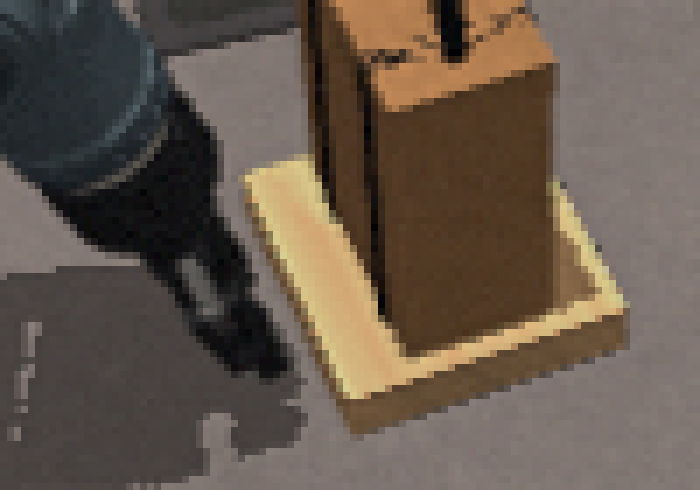

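The fingertips are low at side pixel (211,233), with about 1 cm to go to the board's rear face. Next is the push.

Emit:
move_arm(
  rows="0 0.47 0.17 0 0 0 0.7; 0 0.47 0.17 0 0 0 0.7; 0 0.47 0.17 0 0 0 0.7; 0 0.47 0.17 0 0 0 0.7; 0 0.47 0.17 0 0 0 0.7; 0 0.47 0.17 0 0 0 0.7; 0 0.47 0.17 0 0 0 0.7; 0 0.47 0.17 0 0 0 0.7; 0 0.47 0.17 0 0 0 0.7; 0 0.47 0.17 0 0 0 0.7; 0 0 0 0 0 0 0.7",
)

```text
time_s: 5.9
eef_pos: [0.4635, 0.051, 0.0741]
eef_rot: [0.12, 0.689, 0.704, 0.123]
wrist_force: [-2.5, 1.0, -1.9]
opening: 0.697
```

```bash
cat > shot.py <<'E'
import sys
from h import *
k=sys.argv[1]; print(ctrl.get_obs()["eef_pos"],ctrl.get_obs()["wrist_force"])
out=[]
for n,(x,y,w,h) in (("scene",(220,140,140,165)),("side",(190,145,150,105))):
    c=ctrl.camera(n); a=c["color"]; cv2.imwrite(f"pics/{n}_{k}.png",a); s=4.6 if n=="side" else 3.6
    out.append(a[y:y+h,x:x+w])
cv2.imwrite(f"pics/a{k}.png",cv2.resize(out[0],None,fx=3.6,fy=3.6,interpolation=cv2.INTER_CUBIC))
cv2.imwrite(f"pics/b{k}.png",cv2.resize(out[1],None,fx=5,fy=5,interpolation=cv2.INTER_CUBIC))
E
python3 shot.py 2
```

```text
[0.46348201 0.0509605  0.07411172] [-2.53976581  1.00544302 -1.91898645]
```

View pics/a2.png

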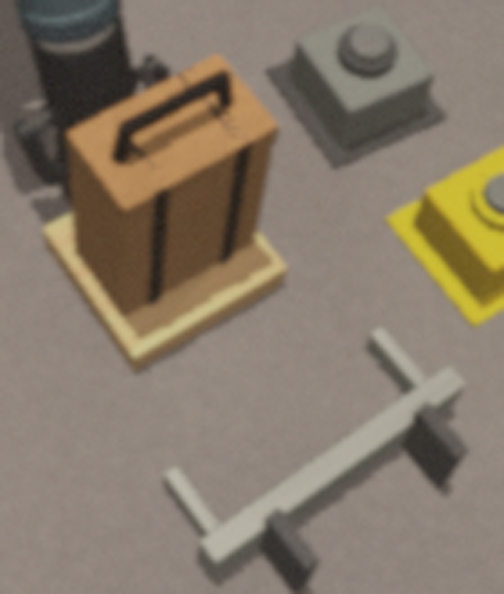

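View pics/b2.png

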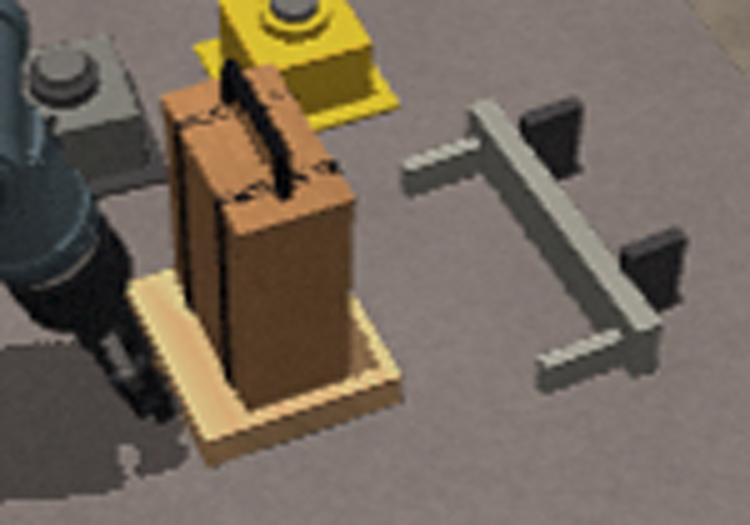

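The carton is upright and sliding squarely (about 4 cm so far). I'll keep pushing and blend in the 2° turn.

Emit:
move_arm(
  rows="0 0.56 0.205 0 0.05 -0.13 0.7; 0 0.56 0.205 0 0.05 -0.13 0.7; 0 0.56 0.205 0 0.05 -0.13 0.7; 0 0.56 0.205 0 0.05 -0.13 0.7; 0 0.56 0.205 0 0.05 -0.13 0.7; 0 0.56 0.205 0 0.05 -0.13 0.7; 0 0.56 0.205 0 0.05 -0.13 0.7; 0 0.56 0.205 0 0.05 -0.13 0.7; 0 0.56 0.205 0 0.05 -0.13 0.7; 0 0.56 0.205 0 0.05 -0.13 0.7; 0 0.56 0.205 0 0.05 -0.13 0.7; 0 0.56 0.205 0 0.05 -0.13 0.7; 0 0.56 0.205 0 0.05 -0.13 0.7; 0 0.56 0.205 0 0.05 -0.13 0.7; 0 0.56 0.205 0 0.05 -0.13 0.7; 0 0.56 0.205 0 0.05 -0.13 0.7; 0 0 0 0 0 0 0.7",
)

```text
time_s: 7.7
eef_pos: [0.5613, 0.0543, 0.0754]
eef_rot: [0.12, 0.675, 0.717, 0.127]
wrist_force: [-0.7, 0.5, -1.4]
opening: 0.7
```

```bash
python3 shot.py 3
```

```text
[0.5612934  0.05433325 0.07542816] [-0.69842994  0.51977048 -1.38617695]
```

View pics/a3.png

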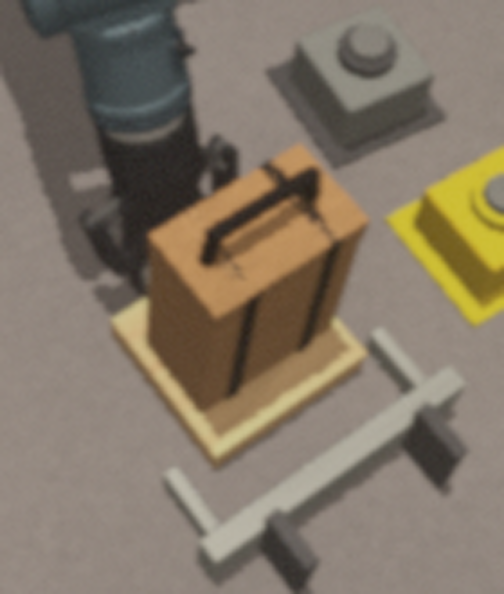

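View pics/b3.png

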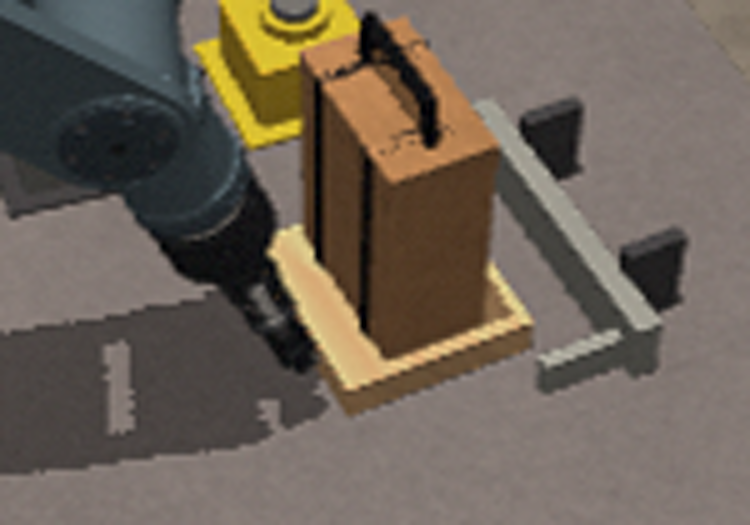

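Run:
```python
from fit import *
S=ctrl.camera("scene");D=ctrl.camera("side")
A=lambda u,v:(u/3.6+220,v/3.6+140); B=lambda u,v:(u/5+190,v/5+145)
o=[(S,A(217,449),(70,-75,30)),(S,A(113,322),(-70,-75,30)),(S,A(367,353),(70,75,30)),(S,A(150,238),(-37.5,-65,200)),(S,A(217,318),(37.5,-65,200)),(S,A(369,220),(37.5,65,200)),(S,A(302,148),(-37.5,65,200)),
(D,B(347,388),(-70,-75,30)),(D,B(533,323),(70,-75,30)),(D,B(302,55),(-37.5,65,200)),(D,B(388,183),(-37.5,-65,200)),(D,B(499,152),(37.5,-65,200))]
v,r=fit(o,[.65,.05,.05]); print(v,np.degrees(v[2]),np.round(r.T,1))
g=np.array([.78248,.05775]); a=.061; d=v[:2]-g
print("in bay:",np.cos(a)*d[0]+np.sin(a)*d[1],-np.sin(a)*d[0]+np.cos(a)*d[1])
```

```text
[0.66595134 0.05825121 0.06223181] 3.565620000709642 [[-0.1 -0.7  0.5  0.1  0.1  0.  -0.6 -0.5 -0.3 -1.1  0.  -0.5]
 [ 2.7 -0.5  0.4  0.   0.7  0.7 -0.3  0.3 -0.7 -0.5  0.2 -1.1]]
in bay: -0.1162813745911309 0.007604122568848224
```

It's aligned in yaw (3.57° against 3.5°), with a lateral offset of 7.6 mm inside the 20 mm clearance. About 46 mm is left, so I'll slow down near the stop.

Emit:
move_arm(
  rows="0 0.47 0.17 0 0 0 0.7; 0 0.47 0.17 0 0 0 0.7; 0 0.47 0.17 0 0 0 0.7; 0 0.47 0.17 0 0 0 0.7; 0 0.47 0.17 0 0 0 0.7; 0 0.47 0.17 0 0 0 0.7; 0 0.47 0.17 0 0 0 0.7; 0 0.47 0.17 0 0 0 0.7; 0 0.19 0.07 0 0 0 0.7; 0 0.19 0.07 0 0 0 0.7; 0 0 0 0 0 0 0.7",
)

```text
time_s: 9.0
eef_pos: [0.603, 0.0574, 0.0748]
eef_rot: [0.118, 0.675, 0.718, 0.126]
wrist_force: [-6.6, -0.2, 4.1]
opening: 0.695
```

Emit:
move_arm(
  rows="0 0.14 0.05 0 0 0 0.7; 0 0 0 0 0 0 0.7",
)

```text
time_s: 9.2
eef_pos: [0.6043, 0.0575, 0.0747]
eef_rot: [0.118, 0.675, 0.718, 0.126]
wrist_force: [-8.2, 0.1, 5.5]
opening: 0.702
```

Emit:
move_arm(
  rows="0 0.14 0.05 0 0 0 0.7; 0 0 0 0 0 0 0.7",
)

```text
time_s: 9.4
eef_pos: [0.6057, 0.0576, 0.0747]
eef_rot: [0.118, 0.675, 0.718, 0.126]
wrist_force: [-6.5, -0.0, 4.3]
opening: 0.699
```

Emit:
move_arm(
  rows="0 0.14 0.05 0 0 0 0.7; 0 0 0 0 0 0 0.7",
)

```text
time_s: 9.6
eef_pos: [0.6072, 0.0577, 0.0747]
eef_rot: [0.118, 0.675, 0.718, 0.126]
wrist_force: [-6.6, -0.0, 2.6]
opening: 0.697
```

Emit:
move_arm(
  rows="0 0.14 0.05 0 0 0 0.7; 0 0 0 0 0 0 0.7",
)

```text
time_s: 9.8
eef_pos: [0.6087, 0.0577, 0.0747]
eef_rot: [0.118, 0.675, 0.718, 0.126]
wrist_force: [-7.4, -0.1, 2.4]
opening: 0.701
```

```bash
python3 shot.py 4
```

```text
[0.60869607 0.0577313  0.0746945 ] [-7.38175944 -0.14468474  2.37582785]
```

View pics/a4.png

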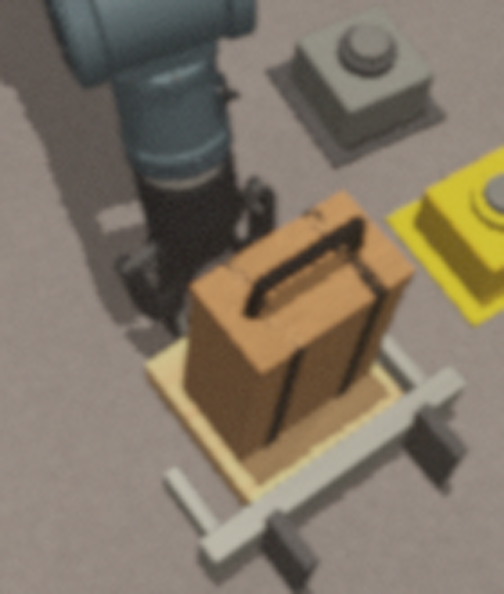

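View pics/b4.png

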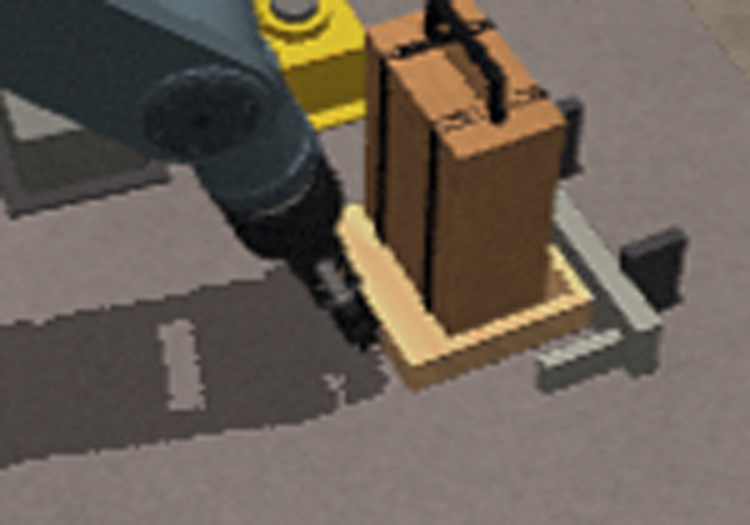

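It's nearly at the stop and still sliding at about 7 N. I'll go on in small steps until the force rises.

Emit:
move_arm(
  rows="0 0.14 0.05 0 0 0 0.7; 0 0 0 0 0 0 0.7",
)

```text
time_s: 10.1
eef_pos: [0.6091, 0.0579, 0.0744]
eef_rot: [0.117, 0.675, 0.718, 0.125]
wrist_force: [-13.9, -1.7, 9.5]
opening: 0.704
```

Emit:
move_arm(
  rows="0 0.14 0.05 0 0 0 0.7; 0 0 0 0 0 0 0.7",
)

```text
time_s: 10.3
eef_pos: [0.6094, 0.058, 0.0739]
eef_rot: [0.116, 0.675, 0.718, 0.124]
wrist_force: [-19.0, -2.7, 12.7]
opening: 0.699
```

Emit:
move_arm(
  rows="0 0.1 0.035 0 0 0 0.7; 0 0 0 0 0 0 0.7",
)

```text
time_s: 10.5
eef_pos: [0.6096, 0.0581, 0.0736]
eef_rot: [0.115, 0.675, 0.718, 0.124]
wrist_force: [-24.9, -4.3, 17.7]
opening: 0.703
```

Emit:
move_arm(
  rows="0 0.1 0.035 0 0 0 0.7; 0 0 0 0 0 0 0.7",
)

```text
time_s: 10.7
eef_pos: [0.6098, 0.0582, 0.0732]
eef_rot: [0.114, 0.675, 0.718, 0.123]
wrist_force: [-27.3, -4.9, 19.8]
opening: 0.698
```

The force climbed to 27 N with no further travel, and TCP x of 0.609 agrees with the predicted 0.6096, so the board is against the stop. Backing off.

Emit:
move_arm(
  rows="0 -0.47 -0.17 0 0 0 0.7; 0 -0.94 -0.34 0 0 0 0.7; 0 -1.88 -0.68 0 0 0 0.7; 0 -1.88 -0.68 0 0 0 0.7; 0 -1.88 -0.68 0 0 0 0.7; 0 -1.88 -0.68 0 0 0 0.7; 0 0 0 0 0 0 0.7",
)

```text
time_s: 11.4
eef_pos: [0.5178, 0.0523, 0.0744]
eef_rot: [0.118, 0.675, 0.717, 0.126]
wrist_force: [-0.2, 0.3, -0.1]
opening: 0.699
```

```bash
python3 shot.py 5
```

```text
[0.51775308 0.05227084 0.07439036] [-0.22514322  0.3101612  -0.07123952]
```

View pics/a5.png

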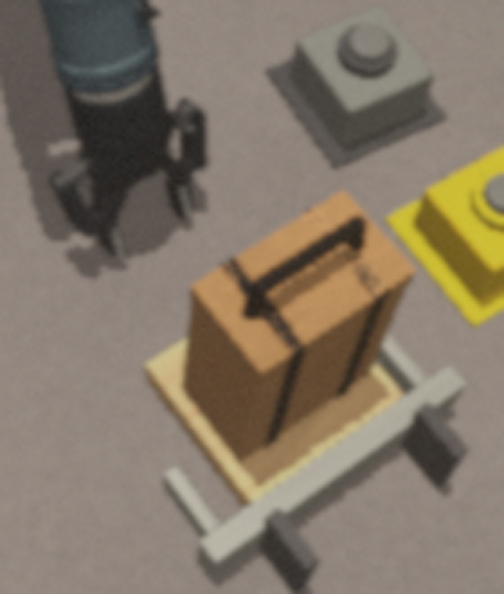

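View pics/b5.png

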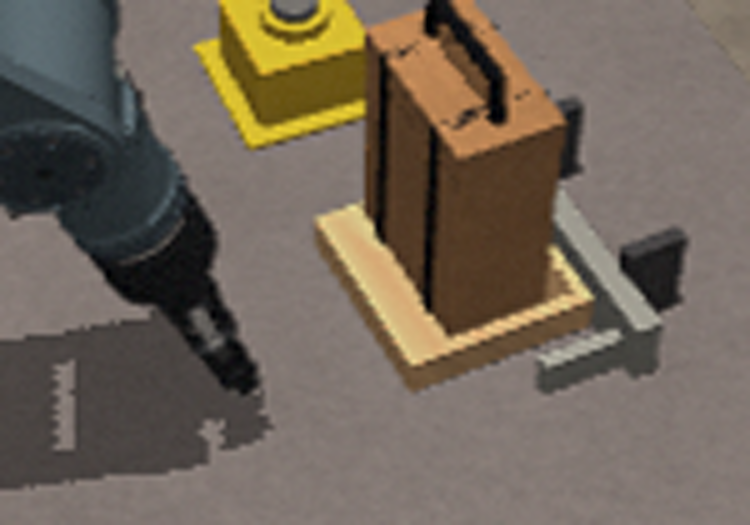

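The carton stands upright in the bay with no gap visible. I'll check its pose numerically.

Run:
```python
from fit import *
S=ctrl.camera("scene");D=ctrl.camera("side")
A=lambda u,v:(u/3.6+220,v/3.6+140); B=lambda u,v:(u/5+190,v/5+145)
o=[(S,A(148,366),(-70,-75,30)),(S,A(191,288),(-37.5,-65,200)),(S,A(262,375),(37.5,-65,200)),(S,A(413,271),(37.5,65,200)),(S,A(345,192),(-37.5,65,200)),
(D,B(315,220),(-70,75,30)),(D,B(410,365),(-70,-75,30)),(D,B(594,300),(70,-75,30)),(D,B(367,28),(-37.5,65,200)),(D,B(456,159),(-37.5,-65,200)),(D,B(566,128),(37.5,-65,200))]
v,r=fit(o,[.71,.05,.05]); print(v,np.degrees(v[2]),np.round(r.T,1))
g=np.array([.78248,.05775]); a=.061; d=v[:2]-g
print("in bay:",np.cos(a)*d[0]+np.sin(a)*d[1],-np.sin(a)*d[0]+np.cos(a)*d[1])
```

```text
[0.71346268 0.06095086 0.05668919] 3.248051351680863 [[-0.8  0.2 -0.2  0.7 -0.4 -0.6 -0.3 -0.2 -0.7  0.1 -0.6]
 [-0.3  0.4  0.3  0.8  0.7 -0.8  0.1 -0.5  0.6  0.2 -0.9]]
in bay: -0.06869382299777148 0.007402348439528398
```

It's home: x is −68.7 mm against −70 nominal, within error, and yaw agrees within 0.3°. Now I'll lift, straighten, shut the fingers and go over to the grey box.

Emit:
move_arm(
  rows="0 1.37 -3.76 0 0 0 0.7; 0 1.37 -3.76 0 0 0 0.5; 0 1.37 -3.76 0 0 0 0.2; 0 1.37 -3.76 0 0 0 0; 0 1.37 -3.76 0 0 0 0; 0 0 0 5 0 0 0; 0 0 0 5 0 0 0; 0 0 0 5 0 0 0; 0 0 0 5 0 0 0; 4 0.13 0 0 0 0 0; 4 0.13 0 0 0 0 0; 4 0.13 0 0 0 0 0; 4 0.13 0 0 0 0 0; 4 0.13 0 0 0 0 0; 4 0.13 0 0 0 0 0; 0 0 0 0 0 0 0; 0 0 0 0 0 0 0",
)

```text
time_s: 13.3
eef_pos: [0.5134, 0.2931, 0.275]
eef_rot: [0.0, 0.684, 0.729, 0.0]
wrist_force: [0.2, 0.3, -0.6]
opening: 0.001
```

Run:
```python
from h import *
from scipy.spatial.transform import Rotation as Ro
o=ctrl.get_obs(); w,x,y,z=o["eef_rot"]; R=Ro.from_quat([x,y,z,w]).as_matrix(); print(o["eef_pos"],o["opening"],"\n",R.round(3))
c=ctrl.camera("wrist"); cv2.imwrite("pics/w1.png",c["color"])
print([(d["bbox"],d["confidence"]) for d in ctrl.look_for("wrist","start_top")],[(d["bbox"],d["confidence"]) for d in ctrl.look_for("wrist","control_box")])
```

```text
[0.51340683 0.29310792 0.27496812] 0.0010177541418685825 
 [[-0.064  0.998  0.001]
 [ 0.998  0.064  0.001]
 [ 0.     0.001 -1.   ]]
[([228.0, 153.4, 272.0, 195.9], 0.93), ([240.9, 337.8, 253.1, 353.0], 0.67)] [([185.9, 89.0, 316.0, 223.2], 0.8), ([229.9, 154.1, 275.2, 196.7], 0.64), ([195.4, 258.6, 298.7, 351.6], 0.56)]
```

View pics/w1.png

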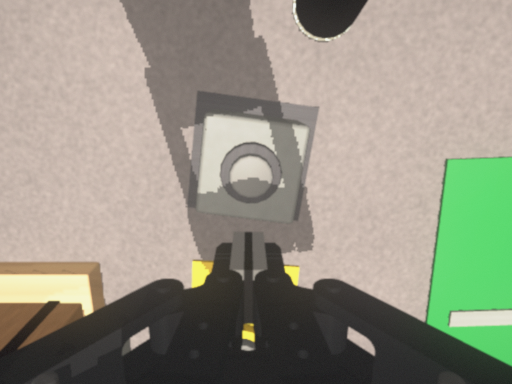

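The wrist view shows the grey box with its button at about (250,175), the fingers at the bottom centre, and the yellow look-alike beyond them.

Run:
```python
from h import *
c=ctrl.camera("wrist"); R,t=P(c); print(-R.T@t, c["fx"])
for z in (.07,.08,.09): print(z,back(c,(250,174.6),z), 36/1000*c["fx"]/44, )
A=[];b=[]
for n,uv in (("wrist",(250,174.6)),("scene",(322,153.5)),("side",(201.5,158))):
    cc=ctrl.camera(n); R,t=P(cc); K=np.array([[cc["fx"],0,cc["cx"]],[0,cc["fy"],cc["cy"]],[0,0,1]]); M=K@np.c_[R,t]
    for i in (0,1):
        r=uv[i]*M[2]-M[i]; r/=np.linalg.norm(r[:3]); A.append(r[:3]); b.append(-r[3])
print(np.linalg.lstsq(np.array(A),np.array(b),rcond=None)[0])
```

```text
[0.44415978 0.28741424 0.3463931 ] 337.7531564844059
0.07 [0.50989699 0.29334193 0.07      ] 0.27634349166905936
0.08 [0.5075186  0.29312746 0.08      ] 0.27634349166905936
0.09 [0.5051402  0.29291299 0.09      ] 0.27634349166905936
[0.50999377 0.29340721 0.07551609]
```

The button top triangulates to (0.510, 0.293, 0.076). Going down to just above it.

Emit:
move_arm(
  rows="0 -0.3 2 0 0 0 0; 0 0 3 0 0 0 0; 0 0 3 0 0 0 0; 0 0 2.5 0 0 0 0; 0 0 0 0 0 0 0; 0 0 0 0 0 0 0",
)

```text
time_s: 14.25
eef_pos: [0.5103, 0.2915, 0.1703]
eef_rot: [-0.0, 0.685, 0.728, 0.0]
wrist_force: [0.4, 0.1, -0.0]
opening: 0.002
```

Emit:
move_arm(
  rows="0 0 0.3 0 0 0 0; 0 0 0.3 0 0 0 0; 0 0 0 0 0 0 0",
)

```text
time_s: 14.55
eef_pos: [0.5104, 0.2919, 0.1647]
eef_rot: [0.0, 0.685, 0.728, 0.001]
wrist_force: [-0.9, 0.6, -0.2]
opening: -0.002
```

Emit:
move_arm(
  rows="0 0 0.3 0 0 0 0; 0 0 0 0 0 0 0",
)

```text
time_s: 14.75
eef_pos: [0.51, 0.2918, 0.1609]
eef_rot: [-0.0, 0.685, 0.728, 0.0]
wrist_force: [0.6, -0.6, -0.0]
opening: 0.001
```

Emit:
move_arm(
  rows="0 0 0.3 0 0 0 0; 0 0 0 0 0 0 0",
)

```text
time_s: 14.95
eef_pos: [0.5098, 0.2917, 0.1575]
eef_rot: [-0.0, 0.685, 0.728, -0.0]
wrist_force: [-0.9, -0.5, -0.0]
opening: -0.004
```

Emit:
move_arm(
  rows="0 0 0.3 0 0 0 0; 0 0 0 0 0 0 0",
)

```text
time_s: 15.15
eef_pos: [0.5101, 0.2918, 0.1547]
eef_rot: [-0.0, 0.685, 0.728, 0.0]
wrist_force: [-0.3, 0.5, 1.0]
opening: 0.001
```

Emit:
move_arm(
  rows="0 0 0.2 0 0 0 0; 0 0 0 0 0 0 0",
)

```text
time_s: 15.35
eef_pos: [0.5102, 0.2919, 0.1531]
eef_rot: [-0.0, 0.685, 0.728, 0.0]
wrist_force: [-0.1, -0.3, 1.9]
opening: 0.002
```

Emit:
move_arm(
  rows="0 0 0.2 0 0 0 0; 0 0 0 0 0 0 0",
)

```text
time_s: 15.55
eef_pos: [0.5102, 0.2919, 0.1511]
eef_rot: [-0.0, 0.685, 0.728, 0.0]
wrist_force: [-0.5, -0.6, 3.4]
opening: -0.001
```

Emit:
move_arm(
  rows="0 0 0.2 0 0 0 0; 0 0 0 0 0 0 0",
)

```text
time_s: 15.75
eef_pos: [0.5103, 0.2919, 0.1491]
eef_rot: [-0.0, 0.685, 0.728, 0.0]
wrist_force: [-1.6, -0.0, 3.8]
opening: -0.002
```

Contact was at TCP z of about 0.155, and the spring is building up. A few more small steps until it bottoms out.

Emit:
move_arm(
  rows="0 0 0.15 0 0 0 0; 0 0 0 0 0 0 0",
)

```text
time_s: 15.95
eef_pos: [0.5103, 0.2919, 0.1486]
eef_rot: [-0.0, 0.685, 0.729, 0.0]
wrist_force: [-3.1, -1.9, 10.7]
opening: -0.007
```

Emit:
move_arm(
  rows="0 0 0.1 0 0 0 0; 0 0 0 0 0 0 0",
)

```text
time_s: 16.15
eef_pos: [0.5104, 0.292, 0.1485]
eef_rot: [-0.0, 0.685, 0.729, 0.0]
wrist_force: [-6.5, -3.2, 17.9]
opening: 0.001
```

Emit:
move_arm(
  rows="0 0 0.1 0 0 0 0; 0 0 0 0 0 0 0",
)

```text
time_s: 16.35
eef_pos: [0.5104, 0.292, 0.1483]
eef_rot: [0.0, 0.685, 0.729, 0.0]
wrist_force: [-9.3, -4.5, 24.1]
opening: -0.002
```

The button bottomed out: TCP z stopped at 0.1485 while the force jumped to 24 N. I'll raise the tool clear.

Emit:
move_arm(
  rows="0 0 -0.5 0 0 0 0; 0 0 -1 0 0 0 0; 0 0 -3 0 0 0 0; 0 0 -4 0 0 0 0; 0 0 -4 0 0 0 0; 0 -4 0 0 0 0 0; 0 -4 0 0 0 0 0; 0 0 0 0 0 0 0; 0 0 0 0 0 0 0",
)

```text
time_s: 17.25
eef_pos: [0.4297, 0.2869, 0.2706]
eef_rot: [-0.0, 0.685, 0.729, 0.0]
wrist_force: [0.8, -0.1, 0.3]
opening: 0.002
```

```bash
python3 shot.py 6
python3 - <<'E'
import cv2,numpy as np
a=cv2.imread("pics/scene_6.png");b=cv2.imread("pics/side_6.png")
cv2.imwrite("pics/f6.png",np.hstack([a[80:320,80:400],b[130:370,120:360]]))
E
```

```text
[0.4296954  0.28692946 0.27058924] [ 0.76867458 -0.06363933  0.25720348]
```

View pics/f6.png

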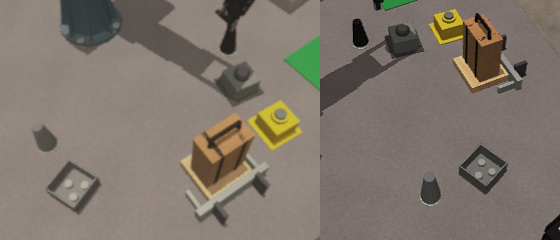

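View pics/a6.png

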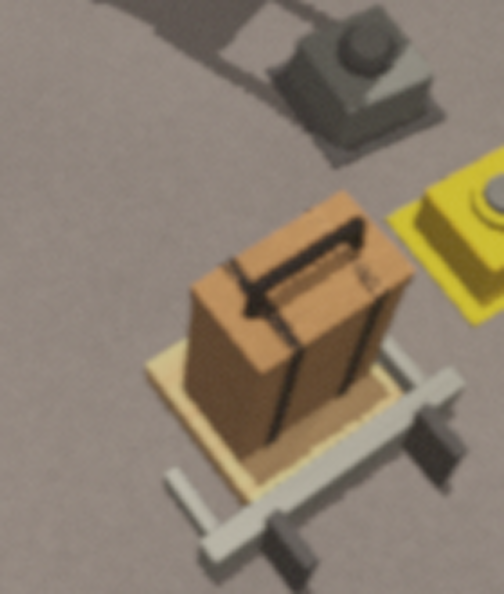

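The carton is unchanged in the bay and the button is back up. The cones and bin are where they were, and the tool is clear of everything. Handing in.

```bash
python3 -c "
from bench import ctrl
print(ctrl.hand_in())"
```

```text
the job is handed in; nothing more can be done
None
```

The carton is home in the bay, the grey box's button was pressed fully down and sprang back, and the job was handed in after about 17.5 s of the 58 s.

- **Carton:** I pushed it low on the base board with two fingertips, tool tilted back, until the wrist force rose to 27 N with almost no further travel. Measured from the pictures, it stands upright at bay x = −68.7 mm against −70 mm nominal. Its yaw is within 0.3° of the bay's and it sits about 7 mm off centre. The difference from nominal is within camera error.
- **Button:** I pressed it after the carton was home. It moved about 6 mm, at about 4 N just before the end. It then stopped moving as the force rose to 24 N.
- **Last check:** The final pictures show the carton unmoved and the button up, though in the arm's shadow, so I judged that by eye. The cones, parts bin and yellow look-alike look to be where they started, and the robot was touching nothing. None of my checks failed.

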